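# Knock a turned disc out of its sprung nest and lay it in the tray

### The arm

A 6-joint arm with a two-finger parallel gripper is mounted at the origin on the work surface; the furniture and walls round the work are solid. World frame = base frame: x ahead of the robot, y to its left, z up, the work surface at z = 0. Lengths are in m, angles in degrees, forces in N, time in s.
With the tool pointing down it reaches from about 0.3 to 0.825 m from the base axis. Payload 5.4 kg.
Tool frame: the origin (TCP) lies between the finger pads; the fingertips stand 22 mm ahead of it and the grasp point (between the pads) lies 3 mm ahead of it; z points along the fingers, y is the line along which they close (so a half turn about z gives the same grasp; the last joint's range is limited). The gripper opens to 92 mm and grips with 3 to 60 N. Pads are 20 mm wide; open, the fingers measure 128 mm over their backs; the gripper's body (75 mm by 189 mm) begins 69 mm behind the grasp point.
Start: joints at [-87.267, 9.076, 91.501, -0, 79.423, -12.038], TCP at [0.147, -0.556, 0.237] pointing down, gripper open.
Joint ranges: [-166.64, 166.64], [-54.1, 131.32], [10.49, 154.53], [-73.88, 253.88], [9.74, 151.15], [-171.62, 171.62]. Speed limits (degrees/s): [147.25, 147.25, 180, 180, 180, 180].

### API

Orientations are given as [roll, pitch, yaw] about the fixed x, y, z axes, in that order (R = Rz(yaw) Ry(pitch) Rx(roll)).
In Python, from rig import * gives the robot as it stands.
- The arm moves only by the tool jog_arm, never from a script. Its argument "motion" is a list that holds one entry, the list of rows, each a list of 5 numbers: the opening, from -1 (shut) to 1 (fully open), then the shift along the tool's x, y, z in m, then the turn about the tool's z in rad. A call has 1 to 10 rows; each row shifts and turns the commanded pose from where the row before left it, along the tool's axes as they then stand; what a row does not reach is not made up. A row lasts 1/10 s, in which the tool goes at most 50 mm and 8.59 degrees, less where a joint would pass 70% of its speed; a pose out of reach is approached as far as the arm can. A call with a gripper value outside its range is refused whole. The fingers move at their own pace and stop on an object; the grip force is fixed at half the most. Time passes only in rows, so rows that do not move let the fingers close. It gives the time, the measured TCP pose, the force, the opening and the grip force at its end, in the units of the state.
- get_obs(): the state, without advancing time (a new reading comes with each control period).
- grab_frame(name): name is "side" or "top"; returns (picture, depth): 384x512x3 uint8, blue, green, red; 384x512 float32, m along the optical axis (not along the pixel's ray), 0 where there is no reading.
- camera_params(name): a dict with "intrinsics" (3x3 intrinsics, pixels), "R" (3x3) and "t" (3): a world point X has camera coordinates R X + t. Camera axes: x right, y down, z forward; pixel columns grow to the right and rows downward; lengths in m; the calibration is good to about 2 mm. A picture is of the moment at which its call begins. camera_params takes no time and is no camera call.
- hand_in(): hands the job in; it is judged then, once.
Trained networks look in the newest picture that a camera, given by its name, has taken for a name from the list of things; names that differ only in an ending like _2 or _b are one class to them, and where a whole thing is asked for, a point or a joint stands for the part that bears it (a point fixed in the world has none). Each returns a list of dicts, best first, with "score" (0 to 1); they miss things now and then, are a little off and sometimes report something else, mostly with a low value. They report only what shows in the picture. A call takes as long as a camera call. They do not tell look-alikes from the thing itself.
- spot_in(target, camera): "uv" ([column, row] in pixels, amid what is visible of it).
- masks_of(target, camera): "mask" (384x512 bool, what is visible of it) and "uv" ([column, row] in pixels, amid what is visible of it).
- landmark_of(target, camera): "uv" ([column, row] in pixels: a listed point, or the origin of a listed thing).
The state is a dict: "time": time; "joint_pos": joint angles; "joint_vel": joint speeds; "effort": joint torques, N m; "ee_pos": TCP position; "tool_rot": TCP orientation; "wrist_force": force on the tool from outside, world axes, zero at the start; "moment": the same for the moment, N m; "gripper_width": finger opening in m; "finger_force": force on a finger pad.
Only numpy, scipy, OpenCV 4.12 (cv2) and the standard library are available. Lean on these libraries where they do the work, as an engineer would, in place of code of your own. Each camera call takes 0.05 s, during which the arm holds its last target. There are 200 camera calls.

### The job

The turned metal disc is snapped down in the nest of the blue knock-out fixture, out of reach of the fingers. Take the mallet by its handle and strike the copper-capped pin a brisk blow straight down so that the disc jumps up proud of the nest and the pin springs back, keeping the mallet off the disc's finished face and the fingers off the pin. Then stand the mallet upright on its head on the bare table top again, lay the disc flat, finished face up, in the yellow tray, and leave the other things where they are.

Things in the scene. Friction and masses are not known exactly. Their poses are not given: they have to be found in the camera images.
- fixture: Fixed knock-out fixture: black base plate 146 x 74 x 8 mm (x -79 to +67 mm), a blue nest block at its -x end (68 x 68 mm, flat top 49.5 mm above the table) and a sprung striking pin at its +x end. A rocker below joins them: pin down by d lifts the ejector pad under the disc by d. Origin on the table under the plate, x from nest to pin, z up.
- nest (a point): Centre of the nest's pocket floor: x = -40, y = 0, z = 36 mm in the fixture's frame. Pocket 51 mm across, open at the block's top. Three spring balls in its wall (at 60, 180, 300 degrees from +x) overlap the disc's upper edge by 2 mm; about 9 N on the pin snaps it past them (some 10 mm of pin travel), then it rests on the balls. The disc's origin is here at first, 13 mm higher once out.
- pin: Sprung striking pin of the fixture, with a flat copper cap 24 mm across and 16 mm high, above a visible coil spring. Moves straight down only. Origin 38 mm below the cap's top.
- pin_top (a point): Centre of the flat top of the pin's copper cap: 84 mm above the table at rest, at x = +44, y = 0 mm in the fixture's frame. Moves with the pin.
- pin_travel (a joint): How far the pin is down, m: 0 at rest, 0.014 at its stop. Its spring pushes back with 3 N at the top, 6 N at the bottom, and returns it when free. A brisk blow means that the mallet drives the pin at 0.1 m/s or more; 0.2 to 0.5 m/s carried 12 to 14 mm deep knocks the disc out at the first blow.
- disc: Turned metal disc, pale grey, 50 mm across, 6 mm thick, about 0.09 kg, loose. Origin at the centre of its underside, z up. Snapped down, its top is 7.5 mm below the block's top; knocked out, its underside is 0.6 mm below the block's top: 5.4 mm of its edge stands proud and can be pinched from above across its diameter, fingertips just over the block's top.
- tray: Open yellow plastic tray with a grey foam liner, fixed, 126 (x) x 116 (y) mm outside, rim 17 mm high, walls 4 mm. Origin under its centre on the table; the liner's top is 7 mm above the table.
- mallet: Soft-faced mallet, 0.32 kg, loose: upright cylindrical head 35 mm across, 90 mm high, orange nylon face at either end, level wooden handle toward -x. Stands on its lower face. Origin at the centre of that face, z up along the head. Handle 20 mm wide (y), 24 mm high, x = -34 to -134 mm, axis 45 mm above the lower face; centre of mass within 10 mm of the head's axis.
- mallet_grip (a point): Point on the axis of the mallet's handle at x = -52, y = 0, z = 45 mm in the mallet's frame: a good place to grip it, across the 20 mm width.
- vial: Small white vial with blue cap, 15 mm across, 46 mm high, standing; bystander. Origin at the centre of its underside.
- white_lid: White jar lid, 60 mm across, 13 mm high; bystander. Origin at the centre of its underside.
- flat_brush: Flat brush with wooden handle, 27 x 173 x 10 mm (long along its y); bystander. Origin under its middle.
- sachet: Small beige desiccant sachet, 36 x 50 x 9 mm; bystander. Origin under its middle.
There are look-alikes about, which are no part of the job. What is shaped like the disc but red is not meant.

How it is judged:
By the outcome, as a careful person would: the job done as asked, in the order asked, and still so for the second after the job is handed in, with the robot touching nothing.
It also fails if it takes over 59 s, if anything falls off the work surface, if the arm or the gripper's body presses on something with over 40 N, if the wrist force passes 120 N, or if a joint passes its speed limit or range.

## Working session

There is one attempt and no reset: what is moved stays moved. The work goes in short steps, Python scripts to look and compute and a tool call to move; the robot and the scene stay as the last step left them, time stands still between calls to the robot, and variables do not carry over. Pictures are saved under pics/ and viewed, at most 12 in all, crops included, and the job is handed in when it is done.

Besides the shell and the picture viewer there is one more tool, called after "Emit:" as name(argument=value, ...) on one line, values as JSON. jog_arm: Moves the arm, as the interface text tells. Its arguments: {"type":"object","properties":{"motion":{"type":"array"}},"required":["motion"]}

```bash
ls; mkdir -p pics; python3 - <<'E'
from rig import *
import cv2
print(get_obs())
for n in("side","top"):
    p,d=grab_frame(n); cv2.imwrite(f"pics/{n}0.png",p)
    c=camera_params(n); print(n,c)
    for t in["mallet","disc","fixture","pin_top","mallet_grip","nest","tray","vial","white_lid","flat_brush","sachet"]:
        for k in landmark_of(t,n)[:3]: print(t,k['uv'],round(k['score'],2))
E
```

```text
pics
{'time': 0.0, 'joint_pos': array([-8.72670038e+01,  9.11137448e+00,  9.15716827e+01, -1.31462642e-04,
        7.94223605e+01, -1.20387346e+01]), 'joint_vel': array([-0.00578901,  0.02401822, -0.04950632,  0.01608494, -0.00940906,
       -0.03056712]), 'effort': array([-1.20354372e-03, -3.85568011e+01, -3.22108841e+01,  7.01146270e-02,
        3.79370386e-02, -1.50519500e-04]), 'ee_pos': array([ 0.14654894, -0.55541086,  0.23563568]), 'tool_rot': array([-1.79896874e+02, -2.18609344e-02,  1.47717354e+01]), 'wrist_force': array([ 0.22945597, -0.54666101, -0.52466501]), 'moment': array([-0.03164987,  0.01208832, -0.01903918]), 'finger_force': 0.0, 'gripper_width': 0.09157905576725475}
side {'intrinsics': array([[440.77276544,   0.        , 251.63576114],
       [  0.        , 440.77276544, 191.55603961],
       [  0.        ,   0.        ,   1.        ]]), 'R': array([[-0.77084417, -0.63684307, -0.01517131],
       [-0.41623173,  0.52155616, -0.7448022 ],
       [ 0.48223481, -0.56781165, -0.66711282]]), 't': array([0.36496289, 0.3245924 , 1.24194325])}
disc [229.1, 192.9] 0.54
disc
[... 322 characters left out ...]
    , 373.3682374 , 190.65181947],
       [  0.        ,   0.        ,   1.        ]]), 'R': array([[-0.00655375, -0.99970861, -0.02323245],
       [-0.98277414,  0.01073034, -0.18449894],
       [ 0.18469447,  0.02162309, -0.98255809]]), 't': array([-0.05635136,  0.54658071,  1.05926944])}
mallet [324.8, 240.5] 0.73
mallet [253.9, 137.2] 0.52
disc [186.9, 255.5] 0.7
fixture [259.4, 161.9] 0.86
pin_top [252.0, 135.5] 0.44
mallet_grip [347.1, 251.1] 0.77
nest [257.0, 172.7] 0.68
nest [327.0, 243.7] 0.52
nest [394.6, 207.6] 0.5
tray [171.7, 207.6] 0.94
vial [137.4, 226.6] 0.38
white_lid [204.3, 155.0] 0.81
flat_brush [393.4, 207.9] 0.91
flat_brush [170.9, 206.6] 0.32
sachet [154.8, 245.5] 0.56
```

View pics/top0.png

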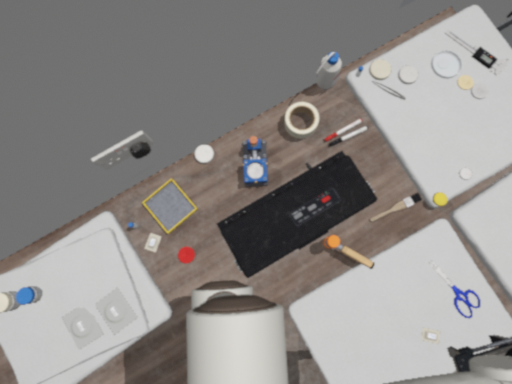

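View pics/side0.png

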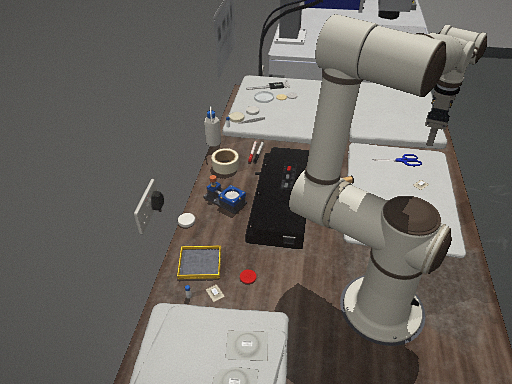

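```bash
cat > h.py <<'E'
from rig import *
import cv2, numpy as np
def ray(n,uv):
    c=camera_params(n); R,t,K=c["R"],c["t"],c["intrinsics"]
    d=R.T@np.linalg.solve(K,[*uv,1.]); return -R.T@t,d
def at_z(n,uv,z):
    o,d=ray(n,uv); return o+d*(z-o[2])/d[2]
def tri(uvt,uvs):
    A=[];b=[]
    for n,uv in(("top",uvt),("side",uvs)):
        o,d=ray(n,uv); d/=np.linalg.norm(d); P=np.eye(3)-np.outer(d,d); A.append(P);b.append(P@o)
    return np.linalg.lstsq(np.vstack(A),np.hstack(b),rcond=None)[0]
def proj(n,X):
    c=camera_params(n); p=c["intrinsics"]@(c["R"]@np.asarray(X)+c["t"]); return p[:2]/p[2]
def cloud(n,dep):
    c=camera_params(n);v,u=np.indices(dep.shape); K=c["intrinsics"]
    P=np.stack([(u-K[0,2])/K[0,0]*dep,(v-K[1,2])/K[1,1]*dep,dep],-1)
    return (P-c["t"])@c["R"]
E
python3 - <<'E'
from h import *
np.set_printoptions(precision=4,suppress=True)
p,d=grab_frame("top"); s,ds=grab_frame("side")
np.savez("f0.npz",p=p,d=d,s=s,ds=ds)
C=cloud("top",d);S=cloud("side",ds)
hsv=cv2.cvtColor(p,cv2.COLOR_BGR2HSV); hs=cv2.cvtColor(s,cv2.COLOR_BGR2HSV)
def comp(h,box,lo,hi):
    u0,v0,u1,v1=box; m=np.zeros(h.shape[:2],np.uint8); m[v0:v1,u0:u1]=cv2.inRange(h,np.array(lo),np.array(hi))[v0:v1,u0:u1]; return m>0
for nm,h,cl,box,lo,hi in [("orange",hsv,C,(315,225,345,258),(3,150,120),(14,255,255)),("handle",hsv,C,(338,235,385,280),(10,80,90),(22,255,255)),
  ("copper",hsv,C,(240,128,270,150),(3,90,80),(18,255,255)),("blue",hsv,C,(235,150,280,190),(100,120,60),(125,255,255)),
  ("disc",hsv,C,(244,160,268,182),(0,0,120),(180,60,255)),("trayY",hsv,C,(135,170,205,240),(22,120,90),(35,255,255)),
  ("copperS",hs,S,(200,170,222,190),(3,90,80),(18,255,255)),("discS",hs,S,(220,186,246,206),(0,0,120),(180,60,255)),("trayS",hs,S,(170,240,230,285),(22,120,90),(35,255,255))]:
    m=comp(h,box,lo,hi); v,u=np.nonzero(m)
    if len(u)<3: print(nm,len(u));continue
    P=cl[m]; P=P[P[:,2]<.3]; print(nm,len(u),"uv",u.mean().round(1),v.mean().round(1),"rect",cv2.minAreaRect(np.c_[u,v].astype(np.float32)),"xyz med",np.median(P,0),"zpc",np.percentile(P[:,2],[5,50,95]))
a=cv2.resize(p[115:275,145:385],None,fx=3.3,fy=3.3,interpolation=cv2.INTER_CUBIC)
cv2.imwrite("pics/crop_top.png",a)
a=cv2.resize(s[140:300,170:300],None,fx=3.7,fy=3.7,interpolation=cv2.INTER_CUBIC)
cv2.imwrite("pics/crop_side.png",a)
print(tri((256.,171.5),(230.5,195.5)))
E
```

```text
orange 33 uv 329.4 242.0 rect ((330.5983581542969, 241.9180145263672), (10.883134841918945, 14.084057807922363), 50.194427490234375) xyz med [ 0.3911 -0.259   0.0809] zpc [0.0151 0.0809 0.091 ]
handle 269 uv 354.1 254.5 rect ((352.12750244140625, 253.9967803955078), (44.494598388671875, 10.682623863220215), 38.36748504638672) xyz med [ 0.3556 -0.3334  0.056 ] zpc [-0.      0.056   0.0875]
copper 52 uv 253.1 139.7 rect ((253.0, 140.0), (8.0, 6.0), 90.0) xyz med [ 0.6924 -0.0479  0.0842] zpc [0.0763 0.0842 0.0883]
blue 188 uv 255.1 171.4 rect ((254.75888061523438, 170.6243438720703), (22.300325393676758, 22.37157440185547), 85.91438293457031) xyz med [ 0.6023 -0.0524  0.0497] zpc [0.0354 0.0497 0.053 ]
disc 239 uv 255.2 170.2 rect ((256.4400634765625, 171.240966796875), (19.54927635192871, 21.975101470947266), 87.27368927001953) xyz med [ 0.6113 -0.052   0.0425] zpc [0.0385 0.0425 0.0505]
trayY 276 uv 168.5 206.2 rect ((169.29507446289062, 205.7540740966797), (41.227874755859375, 39.435359954833984), 50.19443130493164) xyz med [0.5066 0.2156 0.0154] zpc [-0.0009  0.0154  0.0201]
copperS 69 uv 212.4 179.5 rect ((210.901123046875, 177.9441375732422), (18.681541442871094, 15.362759590148926), 74.47589111328125) xyz med [ 0.6928 -0.0508  0.0736] zpc [-0.0015  0.0736  0.0872]
discS 89 uv 231.7 194.5 rect ((231.5, 192.0), (18.400001525878906, 13.80000114440918), 36.869895935058594) xyz med [ 0.6092 -0.0555  0.0433] zpc [0.0398 0.0433 0.0482]
trayS 319 uv 198.9 263.4 rect ((198.5, 262.0), (32.0, 43.0), 90.0) xyz med [0.4979 0.2248 0.0149] zpc [0.0026 0.0149 0.0199]
[ 0.6097 -0.0536  0.0383]
```

View pics/crop_top.png

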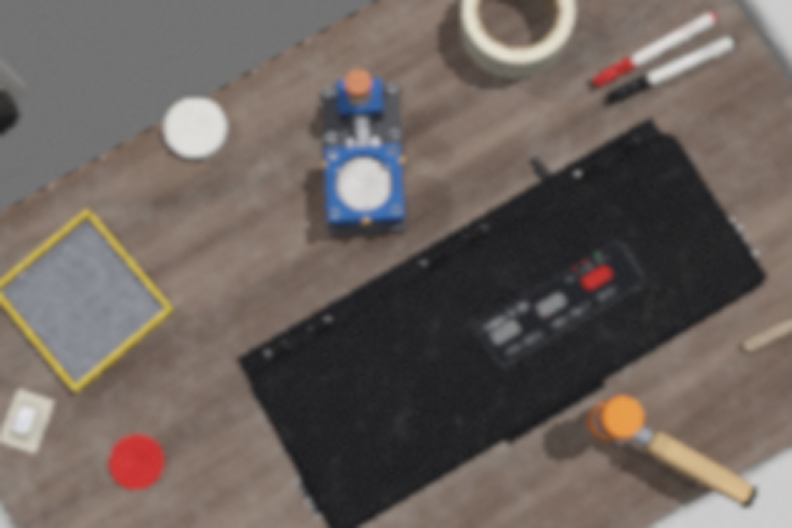

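View pics/crop_side.png

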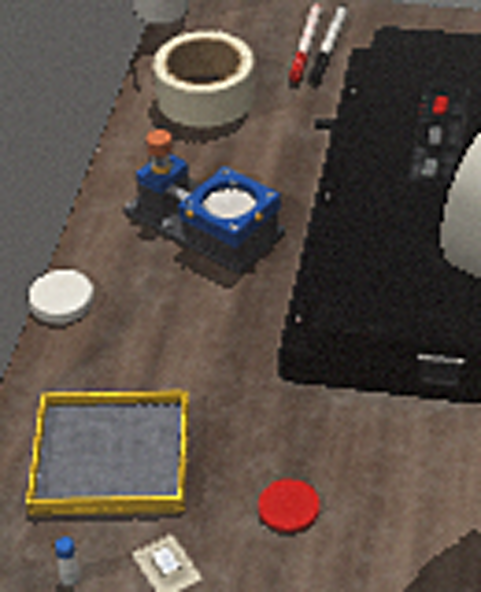

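```bash
python3 - <<'E'
from h import *
np.set_printoptions(precision=4,suppress=True)
f=np.load("f0.npz");p,d=f["p"],f["d"];C=cloud("top",d);S=cloud("side",f["ds"])
hsv=cv2.cvtColor(p,cv2.COLOR_BGR2HSV).astype(int)
H,Sa,V=hsv[...,0],hsv[...,1],hsv[...,2]
z=C[...,2]
def fit(nm,m,zz):
    v,u=np.nonzero(m); Q=np.array([at_z("top",(a,b),zz)[:2] for a,b in zip(u,v)])
    r=cv2.minAreaRect((Q*1000).astype(np.float32)); w=np.cov(Q.T); e,E=np.linalg.eigh(w)
    print(nm,len(u),"mean",Q.mean(0),"rect",np.round(r[0],1),np.round(r[1],1),round(r[2],1),"pca",np.degrees(np.arctan2(E[1,1],E[0,1])))
B=np.zeros_like(z,bool);B[222:280,318:385]=1
fit("head",B&(z>.08)&(z<.1)&(H<15)&(Sa>150),.09)
fit("handle",B&(z>.047)&(z<.065)&(C[...,1]<-.29),.057)
B[:]=0;B[150:192,238:275]=1
fit("block",B&(z>.046)&(z<.055),.0495); 
fit("blockD",B&(z>.036)&(z<.055),.0495); fit("disc",B&(z>.038)&(z<.045),.042)
B[:]=0;B[125:150,240:270]=1
fit("cap",B&(z>.078)&(z<.09),.084)
B[:]=0;B[172:242,135:205]=1
fit("tray",B&(H>20)&(H<36)&(Sa>100),.017)
for nm,b in(("box",(230,170,360,260)),("ring",(280,95,325,142)),("lid",(190,140,220,168)),("slabR",(300,270,500,380))):
    print(nm,np.percentile(C[b[1]:b[3],b[0]:b[2],2],[20,50,80,95,99]))
# side-view
m=np.zeros(S.shape[:2],bool);m[165:200,200:260]=1
q=S[m&(S[...,2]>.08)&(S[...,2]<.09)];print("capS",q.mean(0),len(q))
q=S[150:300,165:260].reshape(-1,3); q=q[(np.abs(q[:,2]-.0495)<.003)&(np.hypot(q[:,0]-.607,q[:,1]+.053)<.06)]
print("blockS",cv2.minAreaRect((q[:,:2]*1000).astype(np.float32)))
E
```

```text
head 17 mean [ 0.3955 -0.2637] rect [ 394.3 -267.2] [28.2 28.8] 38.4 pca 162.56544846853376
handle 279 mean [ 0.3529 -0.3406] rect [ 354.2 -338.1] [112.6  20.5] 59.3 pca 59.21864537636908
block 308 mean [ 0.609  -0.0532] rect [592.8 -61.5] [107.1  82.2] 7.0 pca -149.0003967517394
blockD 528 mean [ 0.6083 -0.0537] rect [592.9 -61.5] [106.7  82.8] 6.6 pca -150.1590386063968
disc 198 mean [ 0.6093 -0.0542] rect [594.5 -71.3] [95.6 69.5] 69.9 pca -149.5052982782577
cap 51 mean [ 0.6936 -0.0492] rect [693.7 -49.3] [20.7 21.7] 89.7 pca -158.69653444233427
tray 372 mean [0.5069 0.2112] rect [509.3 211. ] [131.4 121. ] 40.6 pca -136.6658975464154
box [0.0018 0.0789 0.0816 0.0838 0.0894]
ring [-0.001   0.0018  0.0437  0.0497  0.0525]
lid [-0.0011  0.0024  0.0139  0.0186  0.0522]
slabR [0.0137 0.0159 0.0184 0.5329 0.5947]
capS [ 0.69   -0.0487  0.0845] 24
blockS ((605.9864501953125, -53.32441329956055), (72.7560806274414, 71.8807601928711), 2.583346128463745)
```

```bash
cat >> h.py <<'E'
def plan(goal,yaw=None,frm=None):
    """tool-frame shift (before turning) and turn (rad) to reach TCP goal / yaw (deg)"""
    o=get_obs(); x=np.array(o["ee_pos"]) if frm is None else np.asarray(frm); ps=o["tool_rot"][2]; a=np.radians(ps)
    d=np.asarray(goal)-x; X=np.array([np.cos(a),np.sin(a),0]);Y=np.array([np.sin(a),-np.cos(a),0])
    t=0 if yaw is None else -np.radians((yaw-ps+180)%360-180)
    print("shift",np.round([d@X,d@Y,-d[2]],4),"turn",round(t,4),"now",x.round(4),o["tool_rot"].round(2),"t",o["time"],"w",round(o["gripper_width"],4))
E
python3 - <<'E'
from h import *
f=np.load("f0.npz");C=cloud("top",f["d"]).reshape(-1,3)
a=np.radians(59.2);e=np.array([np.cos(a),np.sin(a)]);n=np.array([-e[1],e[0]])
q=C[(C[:,2]>.05)&(C[:,2]<.11)]; r=q[:,:2]-[.3693,-.3131]; L=np.c_[r@e,r@n]
for lo in range(-60,61,20):
    k=(np.abs(L[:,0]-lo)<10)&(np.abs(L[:,1])<.2); 
    k=(np.abs(L[:,0]*1000-lo)<10)&(L[:,1]>-.2)&(L[:,1]<.2); print(lo,k.sum(),np.sort(L[k,1]*1000).round()[[0,-1]] if k.any() else '')
    kk=k&(L[:,1]<-.02); print("  right",(L[kk,1].max()*1000 if kk.any() else None)); kk=k&(L[:,1]>.02); print("  left",(L[kk,1].min()*1000 if kk.any() else None))
plan([.3693,-.3131,.15],59.2)
E
```

```text
-60 51 [-10.   9.]
  right None
  left None
-40 50 [-10.   9.]
  right None
  left None
-20 49 [-10.   9.]
  right None
  left None
0 97 [-180.    9.]
  right -138.3670618136004
  left None
20 189 [-197.    8.]
  right -103.35967084663126
  left None
40 341 [-200.   17.]
  right -68.1978456094236
  left None
60 435 [-199.   16.]
  right -34.12942951250207
  left None
shift [ 0.2773 -0.1781  0.0866] turn -0.7755 now [ 0.1466 -0.556   0.2366] [-180.     -0.     14.77] t 1.3 w 0.0918
```

Emit:
jog_arm(motion=[[[0.1,0.04,-0.0255,0.0,0],[0.1,0.04,-0.0255,0.0,0],[0.1,0.04,-0.0255,0.01,0],[0.1,0.04,-0.0255,0.02,0],[0.1,0.04,-0.0255,0.02,0],[0.1,0.04,-0.0255,0.02,0],[0.1,0.0373,-0.0251,0.0166,0],[0.1,0,0,0,-0.14],[0.1,0,0,0,-0.14],[0.1,0,0,0,-0.14]]])

```text
time: 2.3
ee_pos: [0.3669, -0.3156, 0.1517]
tool_rot: [-180.0, 0.0, 39.2]
wrist_force: [1.0, 0.1, 0.8]
gripper_width: 0.0504
finger_force: 0.0
```

Emit:
jog_arm(motion=[[[0.1,0,0,0,-0.14],[0.1,0,0,0,-0.14],[0.1,0,0,0,-0.0755],[0.1,0,0,0,0],[0.1,0,0,0,0]]])

```text
time: 2.8
ee_pos: [0.3666, -0.3161, 0.1518]
tool_rot: [180.0, 0.0, 59.1]
wrist_force: [1.0, 0.4, 0.4]
gripper_width: 0.0505
finger_force: 0.0
```

```bash
python3 - <<'E'
from h import *
np.set_printoptions(precision=4,suppress=True)
s,ds=grab_frame("side");p,d=grab_frame("top")
plan([.3693,-.3131,.048],59.2)
a=np.hstack([cv2.resize(s[140:240,290:400],(440,400),interpolation=2),cv2.resize(p[215:285,310:390],None,fx=4.4,fy=5.7,interpolation=2)[:400]])
cv2.imwrite("pics/pre.png",a)
for t in("mallet","mallet_grip"):
  for n in("side","top"):
    for k in landmark_of(t,n)[:2]:print(t,n,k["uv"],k["score"])
print(proj("side",[.3693,-.3131,.045]),proj("side",[.3959,-.2684,.0]),proj("side",[.3959,-.2684,.09]),proj("top",[.3693,-.3131,.045]))
E
```

```text
shift [0.004  0.0008 0.1038] turn -0.0013 now [ 0.3665 -0.3161  0.1518] [179.99   0.    59.13] t 2.9 w 0.0503Traceback (most recent call last):
  File "<stdin>", line 5, in <module>
    return _nx.concatenate(arrs, 1, dtype=dtype, casting=casting)
           ~~~~~~~~~~~~~~~^^^^^^^^^^^^^^^^^^^^^^^^^^^^^^^^^^^^^^^
ValueError: all the input array dimensions except for the concatenation axis must match exactly, but along dimension 0, the array at index 0 has size 400 and the array at index 1 has size 399
```

```bash
python3 - <<'E'
from h import *
np.set_printoptions(precision=4,suppress=True)
s,ds=grab_frame("side");p,d=grab_frame("top")
a=np.hstack([cv2.resize(s[140:240,290:400],(440,400),interpolation=2),cv2.resize(p[215:285,310:390],(352,400),interpolation=2)])
cv2.imwrite("pics/pre.png",a)
for t in("mallet","mallet_grip"):
  for n in("side","top"):
    for k in landmark_of(t,n)[:2]:print(t,n,k["uv"],k["score"])
print(proj("side",[.3693,-.3131,.045]),proj("side",[.3959,-.2684,.0]),proj("side",[.3959,-.2684,.09]),proj("top",[.3693,-.3131,.045]))
E
```

```text
mallet side [318.7, 198.5] 0.52
mallet top [153.7, 246.1] 0.68
mallet top [327.5, 243.0] 0.46
mallet_grip side [331.6, 182.1] 0.62
mallet_grip top [346.9, 251.6] 0.69
[330.0752 184.264 ] [315.7846 197.067 ] [317.9152 177.9124] [345.9012 250.301 ]
```

View pics/pre.png

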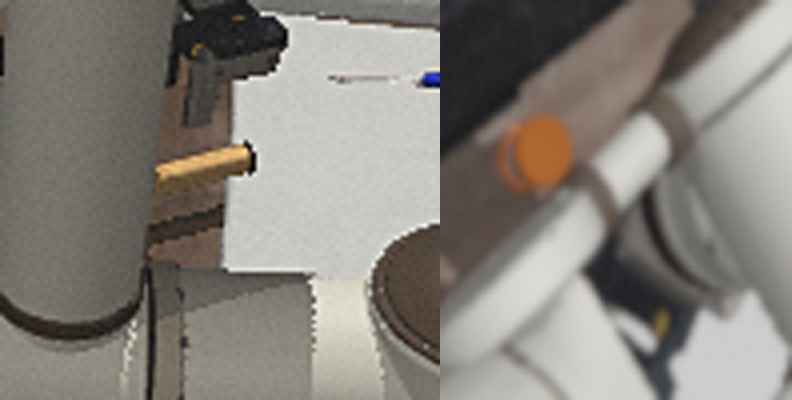

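The left part shows the side view: handle end near (352,180), with the open finger above it. The right part shows the orange head top at about (332,241) in the top view. Both agree with my estimate to about 1–2 px, so I'm going down to grip.

Emit:
jog_arm(motion=[[[0.1,0.002,0.0008,0.025,0],[0.1,0.002,0,0.025,0],[0.1,0,0,0.025,0],[0.1,0,0,0.02,0],[0.1,0,0,0.009,0],[0.1,0,0,0,0],[-1,0,0,0,0],[-1,0,0,0,0],[-1,0,0,0,0],[-1,0,0,0,0]]])

```text
time: 4.2
ee_pos: [0.3696, -0.3135, 0.0484]
tool_rot: [179.9, 0.0, 59.2]
wrist_force: [1.2, -0.4, -0.1]
gripper_width: 0.0206
finger_force: 0.5
```

Emit:
jog_arm(motion=[[[-1,0,0,0,0],[-1,0,0,0,0],[-1,0,0,-0.01,0],[-1,0,0,-0.03,0],[-1,0,0,-0.04,0],[-1,0,0,-0.04,0],[-1,0,0,-0.03,0],[-1,0,0,-0.005,0],[-1,0,0,0,0],[-1,0,0,0,0]]])

```text
time: 5.2
ee_pos: [0.3684, -0.3118, 0.2003]
tool_rot: [-179.8, -0.1, 59.2]
wrist_force: [-0.4, -0.3, -3.3]
gripper_width: 0.0195
finger_force: 30.0
```

```bash
python3 - <<'E'
from h import *
plan([.692-.052*np.cos(np.radians(59.2)),-.049-.052*np.sin(np.radians(59.2)),.20],59.2); print(get_obs()["wrist_force"],get_obs()["moment"])
E
```

```text
shift [3.395e-01 1.435e-01 3.000e-04] turn 0.0001 now [ 0.3684 -0.3118  0.2003] [-1.7977e+02 -9.0000e-02  5.9210e+01] t 5.2 w 0.0195
[-0.3569026  -0.31768795 -3.30174696] [-0.15700209  0.05071141  0.02614826]
```

Emit:
jog_arm(motion=[[[-1,0.015,0.006,0,0],[-1,0.035,0.015,0,0],[-1,0.04,0.017,0,0],[-1,0.04,0.017,0,0],[-1,0.04,0.017,0,0],[-1,0.04,0.017,0,0],[-1,0.04,0.017,0,0],[-1,0.04,0.017,0,0],[-1,0.035,0.014,0,0],[-1,0.015,0.0065,0,0]]])

```text
time: 6.2
ee_pos: [0.667, -0.0913, 0.1986]
tool_rot: [-179.7, 0.0, 59.4]
wrist_force: [0.3, 0.4, -3.3]
gripper_width: 0.0198
finger_force: 30.0
```

Emit:
jog_arm(motion=[[[-1,0,0,0,0],[-1,0,0,0,0]]])

```text
time: 6.4
ee_pos: [0.6652, -0.0943, 0.1998]
tool_rot: [-179.7, 0.1, 59.2]
wrist_force: [-0.5, -0.8, -3.0]
gripper_width: 0.0202
finger_force: 30.0
```

```bash
cat > look.py <<'E'
from h import *
np.set_printoptions(precision=4,suppress=True)
s,ds=grab_frame("side");p,d=grab_frame("top")
np.savez("f1.npz",p=p,d=d,s=s,ds=ds)
plan([.692-.052*np.cos(np.radians(59.2)),-.049-.052*np.sin(np.radians(59.2)),.14],59.2)
a=np.hstack([cv2.resize(s[120:220,170:280],(440,400),interpolation=2),cv2.resize(p[95:195,210:300],(360,400),interpolation=2)])
cv2.imwrite("pics/hover.png",a)
C=cloud("top",d);S=cloud("side",ds)
for n,im,P in(("top",p,C),("side",s,S)):
    h=cv2.cvtColor(im,cv2.COLOR_BGR2HSV); m=cv2.inRange(h,np.array((5,170,120)),np.array((14,255,255)))>0
    m&=(np.hypot(P[...,0]-.69,P[...,1]+.05)<.06)&(P[...,2]>.1)
    q=P[m]; v,u=np.nonzero(m); print(n,len(u)); 
    if len(u):
        top=q[:,2]>.2; print(np.median(q,0), "upper",q[top].mean(0) if top.any() else None,"uv",u.mean(),v.mean(),"z",np.percentile(q[:,2],[2,25,50,75,98]))
print("expected head top proj",proj("side",[.692,-.049,.242]),proj("top",[.692,-.049,.242]),"lower",proj("side",[.692,-.049,.152]),"pin",proj("side",[.692,-.049,.084]))
E
python3 look.py
```

```text
shift [ 0.0013 -0.0007  0.0612] turn -0.0009 now [ 0.6653 -0.0951  0.2012] [-179.84    0.06   59.15] t 6.5 w 0.0199
top 28
[ 0.6819 -0.041   0.2423] upper [ 0.6835 -0.0427  0.2416] uv 248.71428571428572 123.57142857142857 z [0.2353 0.2404 0.2423 0.243  0.2454]
side 120
[ 0.6823 -0.0427  0.2313] upper [ 0.6844 -0.047   0.2368] uv 210.23333333333332 148.475 z [0.1534 0.1722 0.2313 0.2414 0.2448]
expected head top proj [208.5597 139.8265] [251.185  120.2993] lower [210.6822 161.5643] pin [212.1767 176.8698]
```

View pics/hover.png

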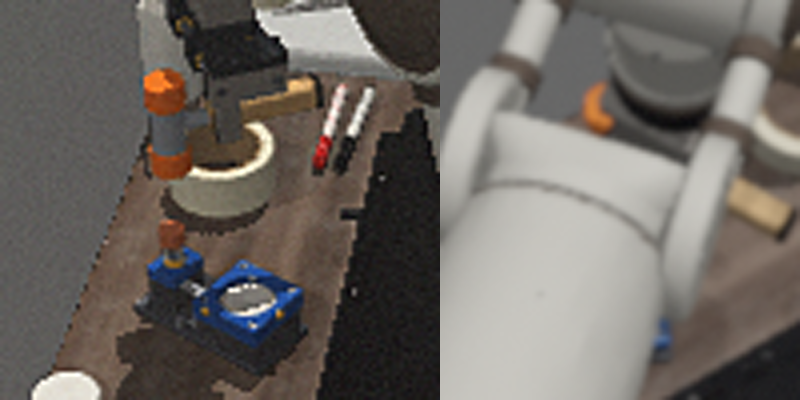

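```bash
python3 - <<'E'
from h import *
f=np.load("f1.npz");s=f["s"];S=cloud("side",f["ds"])
h=cv2.cvtColor(s,cv2.COLOR_BGR2HSV)
m=cv2.inRange(h,np.array((3,110,70)),np.array((16,255,255)))>0
for v in list(range(136,184)):
    u=np.nonzero(m[v,200:228])[0]+200
    if len(u): print(v,u[0],u[-1],(u[0]+u[-1])/2, S[v,u,2].mean().round(3))
# depth-based head: points with z .11..25 near; fit circle centre
q=S[(np.hypot(S[...,0]-.69,S[...,1]+.05)<.03)&(S[...,2]>.165)&(S[...,2]<.23)][:,:2]
from scipy.optimize import least_squares
r=least_squares(lambda c:np.hypot(*(q-c).T)-.0175,[.69,-.05],loss="soft_l1",f_scale=.002);print("head circ",len(q),r.x,np.abs(r.fun).mean())
q=S[(np.hypot(S[...,0]-.69,S[...,1]+.05)<.03)&(S[...,2]>.07)&(S[...,2]<.081)][:,:2]
r=least_squares(lambda c:np.hypot(*(q-c).T)-.012,[.69,-.05],loss="soft_l1",f_scale=.002);print("cap circ",len(q),r.x,np.abs(r.fun).mean())
E
```

```text
137 209 212 210.5 0.192
138 207 214 210.5 0.345
139 206 215 210.5 0.242
140 206 215 210.5 0.242
141 206 215 210.5 0.242
142 206 215 210.5 0.24
143 206 216 211.0 0.219
144 206 216 211.0 0.233
145 206 215 210.5 0.23
146 206 216 211.0 0.206
147 207 214 210.5 0.223
148 209 222 215.5 0.217
151 222 222 222.0 0.193
152 220 220 220.0 0.045
154 218 222 220.0 0.037
156 207 225 216.0 0.082
157 207 221 214.0 0.112
158 207 224 215.5 0.151
159 207 217 212.0 0.158
160 208 217 212.5 0.168
161 208 219 213.5 0.149
162 208 226 217.0 0.123
163 208 216 212.0 0.139
164 210 215 212.5 0.134
175 210 214 212.0 0.069
176 210 215 212.5 0.083
177 209 215 212.0 0.074
178 210 215 212.5 0.084
179 210 216 213.0 0.225
180 210 215 212.5 0.077
181 210 214 212.0 0.073
head circ 166 [ 0.68925148 -0.05514396] 0.002110712860923002
cap circ 14 [ 0.69014302 -0.05019233] 0.0013255467038419037
```

Emit:
jog_arm(motion=[[[-1,0.005,-0.0005,0.01,0],[-1,0,0,0.01,0],[-1,0,0,0,0],[-1,0,0,0,0],[-1,0,0,0,0]]])

```text
time: 7.0
ee_pos: [0.6689, -0.0901, 0.183]
tool_rot: [180.0, -0.0, 59.2]
wrist_force: [-0.7, 0.6, -3.9]
gripper_width: 0.0198
finger_force: 30.0
```

```bash
python3 - <<'E'
from h import *
f=[];
for i in range(4): grab_frame("side"); f.append(get_obs()["ee_pos"])
print(np.array(f).round(4))
s,ds=grab_frame("side");S=cloud("side",ds)
q=S[(np.hypot(S[...,0]-.69,S[...,1]+.05)<.03)&(S[...,2]>.145)&(S[...,2]<.21)][:,:2]
from scipy.optimize import least_squares
r=least_squares(lambda c:np.hypot(*(q-c).T)-.0175,[.69,-.05],loss="soft_l1",f_scale=.002);print("head circ",len(q),r.x,np.abs(r.fun).mean())
q=S[(np.hypot(S[...,0]-.69,S[...,1]+.05)<.03)&(S[...,2]>.11)]
print(np.percentile(q[:,2],[1,3,97,99]))
E
```

```text
[[ 0.669  -0.0901  0.1833]
 [ 0.669  -0.0901  0.1833]
 [ 0.669  -0.0901  0.1833]
 [ 0.669  -0.09    0.1832]]
head circ 168 [ 0.69265762 -0.0512255 ] 0.0026900531515269403
[0.13950049 0.14584198 0.5263673  0.52813646]
```

Emit:
jog_arm(motion=[[[-1,0,0,0.032,0],[-1,0,0,0.032,0],[-1,0,0,0,0]]])

```text
time: 7.55
ee_pos: [0.6676, -0.0899, 0.1163]
tool_rot: [-179.8, 0.1, 59.2]
wrist_force: [-3.4, -2.2, 2.2]
gripper_width: 0.0199
finger_force: 30.0
```

Emit:
jog_arm(motion=[[[-1,0,0,-0.03,0],[-1,0,0,-0.04,0],[-1,0,0,-0.02,0],[-1,0,0,0,0],[-1,0,0,0,0]]])

```text
time: 8.05
ee_pos: [0.6686, -0.0898, 0.2089]
tool_rot: [180.0, -0.0, 59.2]
wrist_force: [0.6, 0.0, -3.8]
gripper_width: 0.0201
finger_force: 30.0
```

```bash
python3 - <<'E'
from h import *
np.set_printoptions(precision=4,suppress=True)
print(get_obs()["ee_pos"],get_obs()["moment"])
s,ds=grab_frame("side");S=cloud("side",ds)
np.savez("f2.npz",s=s,ds=ds)
P=S[180:210,215:250].reshape(-1,3);k=np.hypot(P[:,0]-.607,P[:,1]+.0535)<.02
print("disc z",np.percentile(P[k,2],[10,50,90]),"xy",P[k].mean(0))
q=S[(np.hypot(S[...,0]-.691,S[...,1]+.05)<.014)&(S[...,2]<.1)&(S[...,2]>.05)]; print("cap z",np.percentile(q[:,2],[50,90,97]))
cv2.imwrite("pics/after.png",cv2.resize(s[120:220,170:280],(660,600),interpolation=2))
E
```

```text
[ 0.6686 -0.0898  0.2089] [-0.195   0.0702 -0.039 ]
disc z [0.0522 0.0546 0.057 ] xy [ 0.6069 -0.0542  0.0534]
cap z [0.0757 0.0868 0.0874]
```

View pics/after.png

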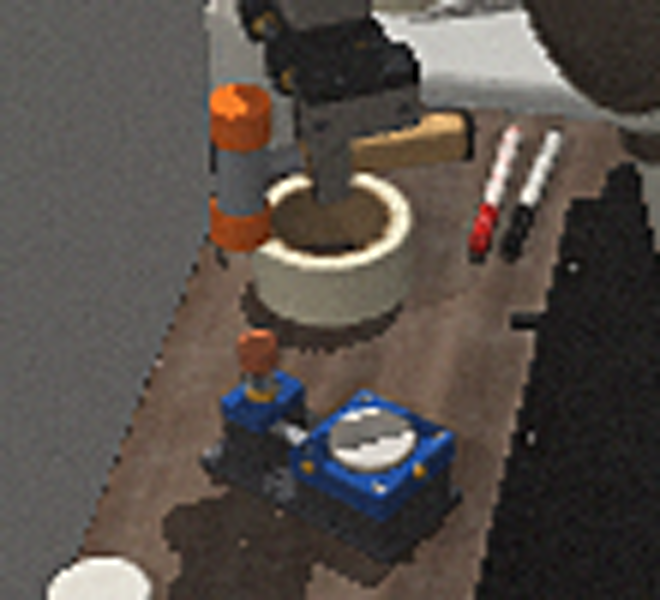

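```bash
python3 - <<'E'
from h import *
f=np.load("f2.npz");s=f["s"];S=cloud("side",f["ds"])
h=cv2.cvtColor(s,cv2.COLOR_BGR2HSV)
m=cv2.inRange(h,np.array((3,150,90)),np.array((16,255,255)))>0
for v in range(134,163):
    u=np.nonzero(m[v,203:217])[0]+203
    if len(u): print(v,u[0],u[-1],(u[0]+u[-1])/2,end=" | ")
plan([.3696,-.3135,.21],59.2)
E
```

```text
134 207 212 209.5 | 135 206 213 209.5 | 136 205 214 209.5 | 137 205 214 209.5 | 138 205 214 209.5 | 139 205 214 209.5 | 140 205 214 209.5 | 141 205 214 209.5 | 142 205 214 209.5 | 143 205 214 209.5 | 144 206 212 209.0 | 153 205 205 205.0 | 154 205 205 205.0 | 155 205 214 209.5 | 156 205 214 209.5 | 157 205 214 209.5 | 158 205 214 209.5 | 159 205 213 209.0 | 160 206 213 209.5 | 161 207 212 209.5 | shift [-0.345  -0.1416 -0.0028] turn 0.0002 now [ 0.6678 -0.0896  0.2072] [-1.7984e+02  3.0000e-02  5.9210e+01] t 8.1 w 0.0202
```

The picture shows the disc standing proud at about (232,193) in full-frame pixels, and the cap is back up at (213,178). The mallet is about 4° nose-up in the grip. I'm returning it to its spot.

Emit:
jog_arm(motion=[[[-1,-0.015,-0.006,0,0],[-1,-0.035,-0.0144,0,0],[-1,-0.04,-0.0164,0,0],[-1,-0.04,-0.0164,0,0],[-1,-0.04,-0.0164,0,0],[-1,-0.04,-0.0164,0,0],[-1,-0.04,-0.0164,0,0],[-1,-0.04,-0.0164,0,0],[-1,-0.035,-0.0144,0,0],[-1,-0.02,-0.0082,0,0]]])

```text
time: 9.1
ee_pos: [0.3678, -0.3142, 0.2067]
tool_rot: [-179.8, -0.0, 59.1]
wrist_force: [0.2, 0.5, -3.8]
gripper_width: 0.0199
finger_force: 30.0
```

Emit:
jog_arm(motion=[[[-1,0,0,0.03,0],[-1,0,0,0.04,0],[-1,0,0,0.035,0],[-1,0,0,0.02,0],[-1,0,0,0,0],[-1,0,0,0,0]]])

```text
time: 9.7
ee_pos: [0.3702, -0.3132, 0.0831]
tool_rot: [-179.9, -0.1, 59.2]
wrist_force: [0.1, -0.1, -3.2]
gripper_width: 0.0197
finger_force: 30.0
```

```bash
python3 - <<'E'
from h import *
p,d=grab_frame("top");C=cloud("top",d)
plan([.3696,-.3135,.047],59.2);print(get_obs()["wrist_force"])
a=np.radians(59.2);r=C[...,:2]-[.3959,-.2684];z=C[...,2]
k=(np.hypot(r[...,0],r[...,1])<.03)&(z>.09)&(z<.15);q=C[k]
if len(q)>6:
    A=np.c_[(q[:,:2]-[.3959,-.2684])@[np.cos(a),np.sin(a)],np.ones(len(q))];print(len(q),q.mean(0),np.linalg.lstsq(A,q[:,2],rcond=None)[0])
E
```

```text
shift [-0.0001 -0.0014  0.0373] turn 0.0001 now [ 0.3709 -0.3142  0.0843] [1.7996e+02 1.0000e-02 5.9210e+01] t 9.75 w 0.02
[ 1.18972709  0.01953054 -3.22465807]
92 [ 0.39928022 -0.2686375   0.12513034] [-0.62486271  0.12608439]
```

Emit:
jog_arm(motion=[[[-1,0,-0.0014,0.02,0],[-1,0,0,0.01,0],[-1,0,0,0.005,0],[-1,0,0,0,0],[-1,0,0,0,0]]])

```text
time: 10.25
ee_pos: [0.3698, -0.3136, 0.0494]
tool_rot: [179.9, 0.0, 59.2]
wrist_force: [-0.4, -0.2, -3.2]
gripper_width: 0.0201
finger_force: 30.0
```

Emit:
jog_arm(motion=[[[-1,0,0,0.001,0],[-1,0,0,0,0],[-1,0,0,0,0]]])

```text
time: 10.55
ee_pos: [0.3696, -0.3133, 0.048]
tool_rot: [180.0, 0.0, 59.2]
wrist_force: [-0.2, 0.1, -3.2]
gripper_width: 0.02
finger_force: 30.0
```

Emit:
jog_arm(motion=[[[-1,0,0,0.001,0],[-1,0,0,0,0],[-1,0,0,0,0]]])

```text
time: 10.85
ee_pos: [0.3694, -0.3131, 0.0467]
tool_rot: [-180.0, -0.0, 59.2]
wrist_force: [0.4, -0.2, -4.3]
gripper_width: 0.0196
finger_force: 30.0
```

Emit:
jog_arm(motion=[[[-1,0,0,0.001,0],[-1,0,0,0,0],[-1,0,0,0,0]]])

```text
time: 11.15
ee_pos: [0.3694, -0.3131, 0.0457]
tool_rot: [-180.0, -0.0, 59.2]
wrist_force: [-0.3, -0.0, -3.5]
gripper_width: 0.0201
finger_force: 30.0
```

Emit:
jog_arm(motion=[[[-0.4,0,0,0,0],[-0.4,0,0,0,0],[-0.2,0,0,0,0],[0.1,0,0,0,0],[0.1,0,0,0,0],[0.1,0,0,0,0],[0.1,0,0,-0.03,0],[0.1,0,0,-0.05,0],[0.1,0,0,-0.05,0],[0.1,0,0,-0.025,0]]])

```text
time: 12.15
ee_pos: [0.3706, -0.3147, 0.2056]
tool_rot: [179.6, 0.2, 59.2]
wrist_force: [-0.1, -1.0, -0.3]
gripper_width: 0.0506
finger_force: 0.0
```

```bash
python3 - <<'E'
from h import *
np.set_printoptions(precision=4,suppress=True)
p,d=grab_frame("top");C=cloud("top",d)
q=C[(np.hypot(C[...,0]-.396,C[...,1]+.268)<.025)&(C[...,2]>.085)&(C[...,2]<.12)];print("head top",len(q),q.mean(0) if len(q) else "")
f=np.load("f2.npz");S=cloud("side",f["ds"]);s=f["s"]
q=S[(np.hypot(S[...,0]-.607,S[...,1]+.0535)<.035)&(S[...,2]>.0525)&(S[...,2]<.06)]
r=cv2.minEnclosingCircle((q[:,:2]*1000).astype(np.float32));print("disc",len(q),q.mean(0),r)
h=cv2.cvtColor(s,cv2.COLOR_BGR2HSV);m=np.zeros(s.shape[:2],np.uint8);b=cv2.inRange(h,np.array((0,0,90)),np.array((180,70,255)))
m[183:203,222:243]=b[183:203,222:243]
n,L,st,ce=cv2.connectedComponentsWithStats(m);k=1+st[1:,4].argmax();print(st[k],ce[k],at_z("side",ce[k],.0535))
plan([.607,-.054,.2],3)
E
```

```text
head top 122 [ 0.3959 -0.2689  0.09  ]
disc 116 [ 0.6061 -0.0525  0.0551] ((606.9370727539062, -51.803855895996094), 34.015106201171875)
[225 188  14  11 113] [231.3363 192.7965] [ 0.6075 -0.0529  0.0535]
shift [0.3456 0.068  0.0085] turn 0.9811 now [ 0.3716 -0.3161  0.2085] [179.38   0.27  59.21] t 12.2 w 0.0509
```

```bash
python3 - <<'E'
from h import *
np.set_printoptions(precision=4,suppress=True)
for n in("top","side"):
    s,d=grab_frame(n);S=cloud(n,d);h=cv2.cvtColor(s,cv2.COLOR_BGR2HSV)
    u,v=proj(n,[.607,-.0535,.055]).astype(int)
    m=np.zeros(s.shape[:2],np.uint8);b=cv2.inRange(h,np.array((0,0,90)),np.array((180,80,255)));m[v-13:v+14,u-13:u+14]=b[v-13:v+14,u-13:u+14]
    k,L,st,ce=cv2.connectedComponentsWithStats(m);k=1+st[1:,4].argmax();M=(L==k).astype(np.uint8)
    c=max(cv2.findContours(M,0,1)[0],key=len);e=cv2.fitEllipse(c);print(n,st[k],ce[k],e,at_z(n,e[0],.054), "zmed",np.median(S[L==k][:,2]))
    im=cv2.resize(s[v-25:v+25,u-25:u+25],(400,400),interpolation=2); cv2.imwrite(f"pics/d_{n}.png",im); 
a=np.hstack([cv2.imread("pics/d_top.png"),cv2.imread("pics/d_side.png")]);cv2.imwrite("pics/d.png",a)
E
```

```text
top [246 161  18  18 254] [254.7559 169.5   ] ((254.75320434570312, 169.5107879638672), (16.860239028930664, 17.386085510253906), 56.717796325683594) [ 0.6099 -0.0516  0.054 ] zmed 0.05462254644057078
side [218 179  27  10 136] [232.8456 182.0809] ((231.95675659179688, 182.9921112060547), (10.169487953186035, 26.70833396911621), 91.8655014038086) [ 0.6399 -0.0929  0.054 ] zmed 0.0005802366470950096
```

View pics/d.png

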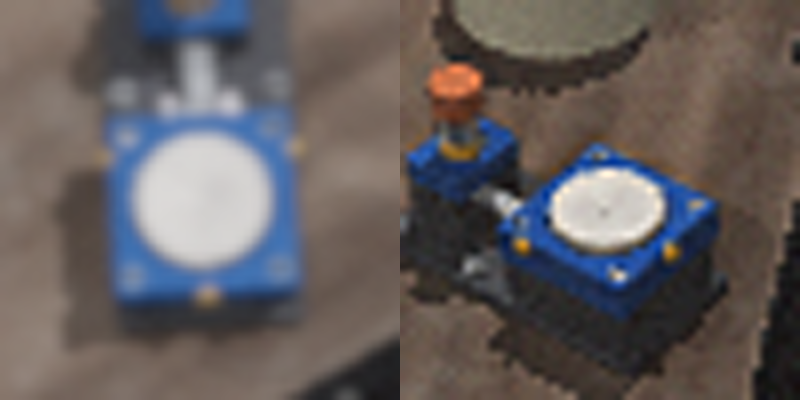

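Emit:
jog_arm(motion=[[[0.4,0.02,0.004,0,0],[0.4,0.038,0.0075,0,0],[0.4,0.042,0.0083,0,0],[0.4,0.042,0.0083,0,0],[0.4,0.042,0.0083,0,0],[0.4,0.042,0.0083,0,0],[0.4,0.042,0.0083,0,0],[0.4,0.042,0.0083,0,0],[0.4,0.0375,0.0073,0,0],[0.4,0,0,0,0.14]]])

```text
time: 13.3
ee_pos: [0.6069, -0.0458, 0.1974]
tool_rot: [-179.7, 0.0, 51.3]
wrist_force: [-1.0, -0.4, 0.3]
gripper_width: 0.0641
finger_force: 0.0
```

Emit:
jog_arm(motion=[[[0.4,0,0,0,0.14],[0.4,0,0,0,0.14],[0.4,0,0,0,0.14],[0.4,0,0,0,0.14],[0.4,0,0,0,0.14],[0.4,0,0,0,0.14],[0.4,0,0,0.05,0],[0.4,0,0,0.02,0],[0.4,0,0,0,0],[0.4,0,0,0,0]]])

```text
time: 14.3
ee_pos: [0.6054, -0.0496, 0.1294]
tool_rot: [-179.9, 0.1, 3.1]
wrist_force: [0.2, 0.5, 1.3]
gripper_width: 0.0641
finger_force: 0.0
```

```bash
python3 - <<'E'
from h import *
plan([.6085,-.0527,.0735],3)
s,d=grab_frame("side");p,_=grab_frame("top")
plan([.6085,-.0527,.0735],3)
cv2.imwrite("pics/g.png",np.hstack([cv2.resize(s[130:220,190:280],(400,400),interpolation=2),cv2.resize(p[125:215,210:300],(400,400),interpolation=2)]))
E
```

```text
shift [0.0029 0.0033 0.0559] turn 0.0009 now [ 0.6054 -0.0496  0.1294] [-1.7995e+02  1.5000e-01  3.0500e+00] t 14.3 w 0.0641
shift [0.0012 0.0027 0.0584] turn 0.0009 now [ 0.6071 -0.05    0.1319] [ 1.7996e+02 -1.2000e-01  3.0500e+00] t 14.4 w 0.0647
```

View pics/g.png

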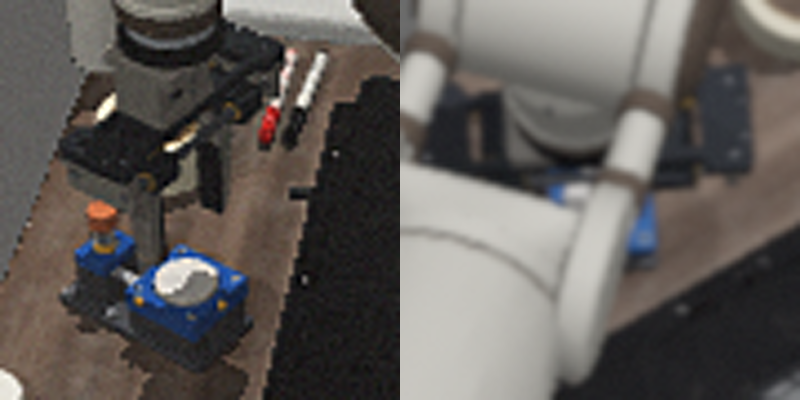

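Emit:
jog_arm(motion=[[[0.4,0.002,0.003,0.025,0],[0.4,0,0,0.018,0],[0.4,0,0,0,0],[0.4,0,0,0,0],[0.4,0,0,0,0],[0.4,0,0,0,0]]])

```text
time: 15.0
ee_pos: [0.6095, -0.0529, 0.0895]
tool_rot: [179.9, -0.2, 3.1]
wrist_force: [0.6, -0.8, 0.2]
gripper_width: 0.0645
finger_force: 0.0
```

```bash
python3 - <<'E'
from h import *
for i in range(3): plan([.6085,-.0527,.0735],3); grab_frame("side")
E
```

```text
shift [-0.001  -0.0003  0.016 ] turn 0.001 now [ 0.6095 -0.0529  0.0895] [ 1.7994e+02 -1.6000e-01  3.0600e+00] t 15.0 w 0.0645
shift [-0.0008 -0.0002  0.0156] turn 0.001 now [ 0.6093 -0.0529  0.0891] [ 1.7996e+02 -1.3000e-01  3.0600e+00] t 15.05 w 0.0645
shift [-0.0005 -0.0001  0.0153] turn 0.001 now [ 0.609  -0.0528  0.0888] [ 1.7997e+02 -9.0000e-02  3.0600e+00] t 15.1 w 0.0644
```

Emit:
jog_arm(motion=[[[0.4,0,0,0.008,0],[0.4,0,0,0.004,0],[0.4,0,0,0,0],[0.4,0,0,0,0],[0.4,0,0,0,0],[0.4,0,0,0,0]]])

```text
time: 15.75
ee_pos: [0.6086, -0.0527, 0.076]
tool_rot: [180.0, -0.0, 3.1]
wrist_force: [0.2, 0.4, -0.4]
gripper_width: 0.0642
finger_force: 0.0
```

Emit:
jog_arm(motion=[[[0.4,0,0,0,0],[0.4,0,0,0,0]]])

```text
time: 15.95
ee_pos: [0.6085, -0.0527, 0.0759]
tool_rot: [180.0, -0.0, 3.1]
wrist_force: [0.7, -0.4, -0.1]
gripper_width: 0.064
finger_force: 0.0
```

Emit:
jog_arm(motion=[[[0.4,0,0,0.0028,0],[0.4,0,0,0,0],[0.4,0,0,0,0],[0.25,0,0,0,0],[0.15,0,0,0,0],[0,0,0,0,0],[-1,0,0,0,0],[-1,0,0,0,0],[-1,0,0,0,0],[-1,0,0,0,0]]])

```text
time: 16.95
ee_pos: [0.6085, -0.0528, 0.073]
tool_rot: [180.0, -0.0, 3.0]
wrist_force: [-0.2, -0.9, 0.4]
gripper_width: 0.0483
finger_force: 30.0
```

Emit:
jog_arm(motion=[[[-1,0,0,-0.005,0],[-1,0,0,-0.01,0],[-1,0,0,-0.02,0],[-1,0,0,-0.03,0],[-1,0,0,-0.03,0],[-1,0,0,-0.01,0],[-1,0,0,0,0],[-1,0,0,0,0]]])

```text
time: 17.75
ee_pos: [0.6077, -0.0524, 0.1767]
tool_rot: [-180.0, 0.1, 3.1]
wrist_force: [1.0, 0.2, -0.8]
gripper_width: 0.0485
finger_force: 30.0
```

```bash
python3 - <<'E'
from h import *
np.set_printoptions(precision=4,suppress=True)
s,d=grab_frame("side");S=cloud("side",d)
o=get_obs();x=o["ee_pos"];print(o["wrist_force"],o["gripper_width"])
plan([.508,.2115,.18],None)
k=(np.hypot(S[...,0]-x[0],S[...,1]-x[1])<.022)&(S[...,2]>.13)&(S[...,2]<.18);print(k.sum(),S[k].mean(0) if k.any() else "")
u,v=proj("side",[x[0],x[1],.155]).astype(int)
q=S[(np.hypot(S[...,0]-.508,S[...,1]-.2115)<.03)];print("tray liner z",np.median(q[:,2]))
cv2.imwrite("pics/l.png",cv2.resize(s[v-40:v+50,u-40:u+50],(500,500),interpolation=2))
E
```

```text
[-0.0623 -0.068  -1.0783] 0.048066690881628744
shift [-0.0851 -0.2688 -0.004 ] turn 0 now [ 0.6073 -0.0523  0.176 ] [-179.94    0.18    3.05] t 17.8 w 0.0481
61 [ 0.6026 -0.0558  0.1595]
tray liner z 0.008017536364369806
```

View pics/l.png

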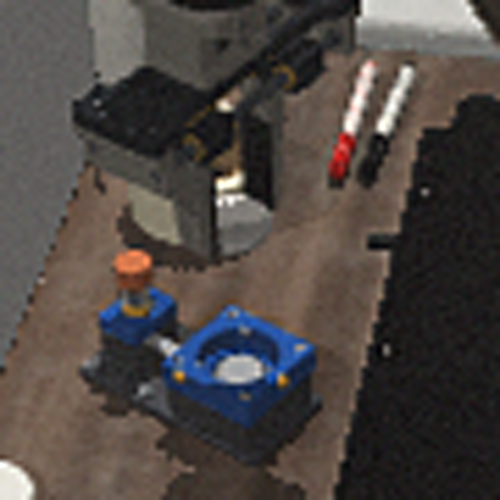

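Emit:
jog_arm(motion=[[[-1,-0.004,-0.012,0,0],[-1,-0.008,-0.026,0,0],[-1,-0.01,-0.032,0,0],[-1,-0.01,-0.032,0,0],[-1,-0.01,-0.032,0,0],[-1,-0.01,-0.032,0,0],[-1,-0.01,-0.032,0,0],[-1,-0.01,-0.032,0,0],[-1,-0.009,-0.026,0,0],[-1,-0.004,-0.013,0,0]]])

```text
time: 18.8
ee_pos: [0.507, 0.2137, 0.1767]
tool_rot: [-180.0, 0.2, 3.2]
wrist_force: [-0.4, -0.2, -1.1]
gripper_width: 0.0481
finger_force: 30.0
```

Emit:
jog_arm(motion=[[[-1,0,0,0.03,0],[-1,0,0,0.04,0],[-1,0,0,0.03,0],[-1,0,0,0.015,0],[-1,0,0,0,0],[-1,0,0,0,0],[-1,0,0,0,0],[-1,0,0,0,0]]])

```text
time: 19.6
ee_pos: [0.5106, 0.2116, 0.0647]
tool_rot: [-180.0, -0.2, 3.1]
wrist_force: [-0.1, -0.2, -1.5]
gripper_width: 0.048
finger_force: 30.0
```

```bash
python3 - <<'E'
from h import *
np.set_printoptions(precision=4,suppress=True)
s,d=grab_frame("side");S=cloud("side",d)
plan([.508,.2115,.0325],None)
x=get_obs()["ee_pos"]
k=(np.hypot(S[...,0]-x[0],S[...,1]-x[1])<.024)&(S[...,2]>x[2]-.035)&(S[...,2]<x[2]-.005)
q=S[k];print(k.sum(),q.mean(0));A=np.c_[q[:,:2]-x[:2],np.ones(len(q))];print(np.linalg.lstsq(A,q[:,2],rcond=None)[0])
h=cv2.cvtColor(s,cv2.COLOR_BGR2HSV);m=(cv2.inRange(h,np.array((20,100,80)),np.array((36,255,255)))>0)&(np.abs(S[...,2]-.0155)<.005)&(np.hypot(S[...,0]-.508,S[...,1]-.2115)<.1)
print("trayS",m.sum(),cv2.minAreaRect((S[m][:,:2]*1000).astype(np.float32)))
E
```

```text
shift [-0.0023 -0.      0.0319] turn 0 now [0.5103 0.2116 0.0644] [-179.98   -0.15    3.05] t 19.65 w 0.0483
120 [0.5063 0.2083 0.0467]
[ 0.0222 -0.0176  0.0467]
trayS 195 ((507.9761657714844, 211.9849853515625), (126.5092544555664, 121.30858612060547), 40.52134323120117)
```

Emit:
jog_arm(motion=[[[-1,-0.002,0,0.015,0],[-1,0,0,0.01,0],[-1,0,0,0.005,0],[-1,0,0,0,0],[-1,0,0,0,0],[-1,0,0,0,0]]])

```text
time: 20.25
ee_pos: [0.5077, 0.2114, 0.0335]
tool_rot: [-180.0, -0.1, 3.1]
wrist_force: [0.2, -0.4, 0.2]
gripper_width: 0.0485
finger_force: 30.0
```

Emit:
jog_arm(motion=[[[-1,0,0,0.001,0],[-1,0,0,0,0],[-1,0,0,0,0]]])

```text
time: 20.55
ee_pos: [0.5073, 0.2113, 0.032]
tool_rot: [-180.0, -0.0, 3.1]
wrist_force: [1.0, -0.5, -0.7]
gripper_width: 0.0481
finger_force: 30.0
```

Emit:
jog_arm(motion=[[[-1,0,0,0.001,0],[-1,0,0,0,0],[0.3,0,0,0,0],[0.3,0,0,0,0],[0.3,0,0,0,0],[0.3,0,0,-0.01,0],[0.3,0,0,-0.03,0],[0.3,0,0,-0.05,0],[0.3,0,0,-0.05,0],[0.3,0,0,-0.04,0]]])

```text
time: 21.55
ee_pos: [0.5078, 0.2115, 0.2149]
tool_rot: [-180.0, -0.2, 3.1]
wrist_force: [1.2, 0.1, -0.3]
gripper_width: 0.0592
finger_force: 0.0
```

Emit:
jog_arm(motion=[[[0.3,0,0.04,0,0],[0.3,0,0.04,0,0],[0.3,0,0.04,0,0],[0.3,0,0.04,0,0],[0.3,0,0.04,0,0],[0.3,0,0.04,0,0],[0.3,0,0,0,0],[0.3,0,0,0,0]]])

```text
time: 22.35
ee_pos: [0.52, -0.0288, 0.2115]
tool_rot: [-180.0, -0.0, 2.9]
wrist_force: [-0.6, 0.2, -0.0]
gripper_width: 0.0598
finger_force: 0.0
```

```bash
python3 - <<'E'
from h import *
np.set_printoptions(precision=4,suppress=True)
s,d=grab_frame("side");S=cloud("side",d);p,_=grab_frame("top")
q=S[(np.hypot(S[...,0]-.508,S[...,1]-.2115)<.021)];A=np.c_[q[:,:2]-[.508,.2115],np.ones(len(q))];print(len(q),np.linalg.lstsq(A,q[:,2],rcond=None)[0])
cv2.imwrite("pics/end.png",np.hstack([cv2.resize(s[150:310,165:285],(375,500),interpolation=2),cv2.resize(p[120:280,130:390],(420,260),interpolation=2).copy() if 0 else cv2.resize(p[110:280,130:270],(412,500),interpolation=2)]))
E
```

```text
112 [0.0359 0.0202 0.0135]
```

View pics/end.png

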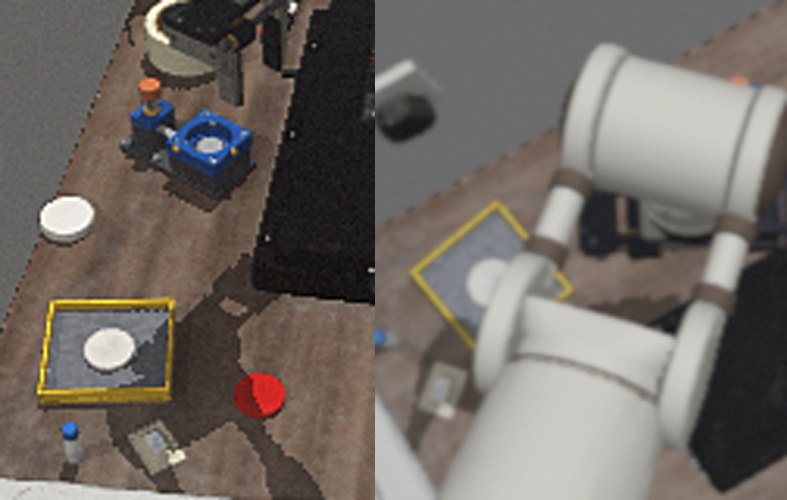

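The final picture shows the disc lying flat in the tray (top at 13.5 mm), the nest empty, the pin up and the bystanders where they were.

```bash
python3 -c "
from rig import *
print(hand_in())"
```

```text
the job is handed in; nothing more can be done
None
```

I've handed the job in at about 22 s: one blow knocked the disc out and the pin sprang back, the mallet stands upright on its head at its original spot, and the disc lies flat, face up, in the yellow tray.

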